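Look at the blemished mandarin through the reading lens

TASK

One of the two mandarins on the inspection stands has a dark brown spot on top: pick up the reading lens and hold it, level and still, centred over that spot, with the lens at the height shown by the yellow focus marker on that fruit's own stand. Do not touch either fruit, and leave the markers and everything else as they are. Finish while still holding the lens there: it is not put down.

Things in the scene. Friction and masses are not known exactly. Their poses are not given: they have to be found in the camera images.
- lens: loose reading lens, lying flat, about 0.11 kg: clear glass in a dark steel ring 72 mm across, 12 mm high; handle along local -x, 20 mm wide (y), 18 mm high (z 0 to 18), red from x = -56 to -160 mm, end cap to -166 mm; centre of mass near x = -75 mm, a good place to grip. Origin: underside, under the glass centre; z up through the glass
- lens_center (a point): middle of the glass, 6 mm above the lens's underside and on its axis; axes as the lens's
- spot (a point): dark brown round spot, 19 mm across, on top of one mandarin, 10 mm off the middle of the fruit and 50 mm above its underside (so about 62 mm above the worktop); axes as the fruit's
- mandarin_spotted: orange mandarin with the brown spot on top, 61 mm wide and 50 mm tall; origin under its centre, z up. It sits loose in the seat of one of the two stands
- mandarin_clean: orange mandarin without a spot, 61 mm wide and 50 mm tall; origin under its centre, z up. It sits loose in the seat of one of the two stands
- stand_a: inspection stand, fixed to the worktop: white plate 152 x 90 x 10 mm from local x -46 to +106 mm; seat on the origin (floor 12 mm up, steel lip 68 mm across, 16 mm high); at local x +80 mm an upright post, 8 mm thick, top at 208 mm, with the sliding yellow marker. Origin: underside, below the seat centre; z up
- stand_b: inspection stand, fixed to the worktop: white plate 152 x 90 x 10 mm from local x -46 to +106 mm; seat on the origin (floor 12 mm up, steel lip 68 mm across, 16 mm high); at local x +80 mm an upright post, 8 mm thick, top at 208 mm, with the sliding yellow marker. Origin: underside, below the seat centre; z up. Twin of stand_a
- seat_a (a point): centre of the floor of stand_a's seat
- seat_b (a point): centre of the floor of stand_b's seat
- mark_a (a point): centre of the yellow focus marker (ring 22 mm across, 12 mm tall, black line round its middle, small screw on its far side) on the post of stand_a, 80 mm from the seat centre along the stand's +x. Its height is the focal height for the fruit on that stand. Stays put unless pushed; axes as the stand's
- mark_b (a point): centre of the yellow focus marker (ring 22 mm across, 12 mm tall, black line round its middle, small screw on its far side) on the post of stand_b, 80 mm from the seat centre along the stand's +x. Its height is the focal height for the fruit on that stand. Stays put unless pushed; axes as the stand's
- green_cup: bystander: loose green cup, 88 x 118 x 62 mm, origin under its centre; leave alone
- peeler: bystander: loose vegetable peeler lying flat, 170 x 25 x 18 mm along its x, dark green handle, origin under its centre; leave alone
- brown_jar: bystander: loose spice jar with a dark brown lid, 44 mm across and 105 mm tall, origin under its centre; leave alone
Mind the look-alikes: they are no part of the job. What is shaped like the mandarin_clean but grey or purple is not meant.

How it is judged:
On the way:
1. the lens is lifted off the worktop in the fingers (height (world z) of lens_center above 0.05 m and contact force between lens and the fingers above 1 N), for 0.2 s.
At the end, for the whole second after the job is handed in: The fingers hold the lens, touching no fruit or stand; the middle of its glass is within 15 mm (horizontally) of the brown spot and within 10 mm of the height of the focus marker on the spotted fruit's own stand; the lens is level within 8 degrees and still (under 30 mm/s and 0.3 rad/s) (horizontal distance between lens_center and spot below 0.015 m and ((horizontal distance between spot and seat_a below 0.04 m and z of lens_center in the frame of mark_a between -0.01 and 0.01 m) or (horizontal distance between spot and seat_b below 0.04 m and z of lens_center in the frame of mark_b between -0.01 and 0.01 m)) and angle between lens_center's own z axis and vertical below 0.14 rad and contact force between lens and the fingers above 1 N and linear speed of lens below 0.03 m/s and angular speed of lens below 0.3 rad/s and contact force between lens and mandarin_spotted below 0.1 N and contact force between lens and mandarin_clean below 0.1 N and contact force between lens and stand_a below 0.1 N and contact force between lens and stand_b below 0.1 N); the arm keeps its last pose, push and grip.
It fails at once if a mandarin is touched by the lens or the robot (contact force between any of mandarin_spotted, mandarin_clean and lens above 0.3 N or contact force between any of mandarin_spotted, mandarin_clean and the fingers above 0.3 N or contact force between any of mandarin_spotted, mandarin_clean and the arm above 0.3 N).
It fails at once if a mandarin is moved by more than 10 mm (distance of any of mandarin_spotted, mandarin_clean from where it was at the start of the episode above 0.01 m).
It fails at once if a focus marker is moved by more than 5 mm (distance of any of mark_a, mark_b from where it was at the start of the episode above 0.005 m).
It fails at once if the cup, the peeler or the brown jar is moved by more than 20 mm (distance of any of green_cup, peeler, brown_jar from where it was at the start of the episode above 0.02 m).
It also fails if it takes over 42 s, if anything falls off the work surface, if the arm or the gripper's body presses on something with over 40 N, if the wrist force passes 120 N, or if a joint passes its speed limit or range.

ROBOT

A 6-joint arm with a two-finger parallel gripper is mounted at the origin on a cart in front of the work surface, level with it; the furniture and walls round the work are solid. World frame = base frame: x ahead of the robot, y to its left, z up, the work surface at z = 0. Lengths are in m, angles in rad, forces in N, time in s.
With the tool pointing down it reaches from about 0.35 to 0.85 m from the base axis. Payload 8.1 kg.
Tool frame: the origin (TCP) lies at the very end of the fingers, on their centre line; the grasp point (between the pads) lies 19 mm behind it (bot.hold_point_z is the distance from the TCP to the grasp point, in m); z points along the fingers, y is the line along which they close (so a half turn about z gives the same grasp; the last joint's range is limited). The gripper opens to 93 mm and grips with 3 to 60 N. Pads are 15 mm wide; open, the fingers measure 128 mm over their backs; the gripper's body (75 mm by 188 mm) begins 65 mm behind the grasp point.
Start: joints at [1.094, 0.13, 1.488, -0, 1.523, -0.085], TCP at [0.229, 0.555, 0.194] pointing down, gripper open.
Joint ranges: [-2.96, 2.96], [-0.89, 2.26], [0.02, 2.5], [-1.34, 4.48], [0, 2.73], [-2.66, 2.66]. Speed limits (rad/s): [2.39, 2.39, 2.79, 3.14, 3.14, 3.14].

INTERFACE

Orientations are given as a unit quaternion [x, y, z, w].
In Python, from station import bot gives the robot as it stands. Calls block until the motion is done:
- bot.move_ptp(position, orientation): joint-space move of the TCP to a pose.
- bot.move_straight(position, ori=None, rate=0.15, until_force=None): straight line of the TCP; ori=None keeps the orientation; rate is the mean speed in m/s. With until_force (N) it stops when the force on the tool has changed by that much, and returns True; else False.
- bot.move_joints(angles): joint-space move.
- bot.grip(opening, strength=None): finger opening in m; strength is the grip in N (None keeps the last); returns when the fingers have stopped.
- bot.wait(seconds).
- bot.inverse_kinematics(position, orientation): joint angles nearest the present ones, or None.
- bot.read_state(): the state.
- bot.grab_frame(name): name is "side" or "top" or "wrist"; returns (picture, depth): 400x640x3 uint8, red, green, blue; 400x640 float32, m along the optical axis (not along the pixel's ray), 0 where there is no reading.
- bot.camera_model(name): a dict with "mtx" (3x3 intrinsics, pixels), "R" (3x3) and "t" (3): a world point X has camera coordinates R X + t. Camera axes: x right, y down, z forward; pixel columns grow to the right and rows downward; lengths in m; the calibration is good to about 2 mm. A picture is of the moment at which its call begins: read the wrist's pose just before it. camera_model takes no time and is no camera call; for the wrist camera it gives the pose at the moment of the call.
A pose or a line that the arm cannot do raises bot.Unreachable and nothing moves.
- bot.close_job(): hands the job in; it is judged then, once.
The state is a dict: "time_s": time; "joint_positions": joint angles; "joint_vel": joint speeds; "effort": joint torques, N m; "tool_pos": TCP position; "tcp_rot": TCP orientation; "ft_force": force on the tool from outside, world axes, zero at the start; "ft_torque": the same for the moment, N m; "opening": finger opening in m; "grip_force": force on a finger pad.
Only numpy, scipy, OpenCV 4.12 (cv2) and the standard library are available. Lean on these libraries where they do the work, as an engineer would, in place of code of your own. Each camera call takes 0.05 s, during which the arm holds its last target. There are 200 camera calls.

## Working session

There is one attempt and no reset: what is moved stays moved. The work goes in short steps, each a Python script; the robot and the scene stay as the last script left them, time stands still between calls to the robot, and variables do not carry over. Pictures are saved under pics/ and viewed, at most 10 in all, crops included, and the job is handed in when it is done.

```bash
mkdir -p pics
cat > h.py <<'E'
import numpy as np, cv2
from station import bot
def grab(n):
    m=bot.camera_model(n); p,d=bot.grab_frame(n); return p,d,m
def save(name,rgb): cv2.imwrite('pics/'+name,cv2.cvtColor(rgb,cv2.COLOR_RGB2BGR))
def onplane(m,u,v,z):
    K,R,t=map(np.array,(m['mtx'],m['R'],m['t'])); c=-R.T@t; r=R.T@np.linalg.inv(K)@[u,v,1.]
    return c+r*(z-c[2])/r[2]
def cloud(m,d):
    K,R,t=map(np.array,(m['mtx'],m['R'],m['t'])); v,u=np.indices(d.shape)
    P=np.stack([(u-K[0,2])/K[0,0]*d,(v-K[1,2])/K[1,1]*d,d],-1); return (P-t)@R
E
python3 - <<'E'
from h import *
for n in('top','side'):
    p,d,m=grab(n); save(n+'.png',p); np.savez(n+'.npz',p=p,d=d,**m); print(n,-np.array(m['R']).T@m['t'])
print(bot.read_state())
E
```

```text
top [ 0.2483506  -0.03732365  1.66785156]
side [0.90530621 0.80119901 0.55545673]
{'time_s': 0.1, 'joint_positions': array([ 1.09361470e+00,  1.31119844e-01,  1.48915774e+00, -2.47035735e-07,
        1.52299233e+00, -8.53755393e-02]), 'joint_vel': array([ 0.00269371, -0.00105934, -0.0025474 ,  0.00080894,  0.00069201,
        0.00043707]), 'effort': array([ 1.15577965e-03, -5.61344111e+01, -4.93093586e+01,  7.70844170e-02,
        2.91673344e-02, -3.93340042e-05]), 'tool_pos': array([0.22882738, 0.55405642, 0.19327889]), 'tcp_rot': array([ 1.94652309e-01,  9.80871946e-01, -8.05709397e-04, -2.32672562e-04]), 'ft_force': array([-0.6152952 ,  0.50499712, -0.50503877]), 'ft_torque': array([ 0.03535205, -0.01665321,  0.03558876]), 'grip_force': 0.0, 'opening': 0.09285252568390928}
```

View pics/top.png

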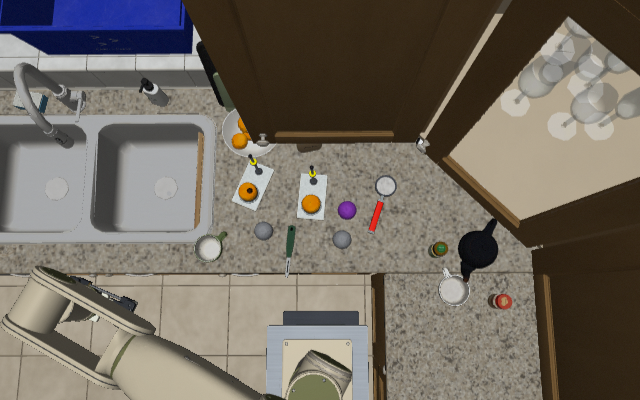

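View pics/side.png

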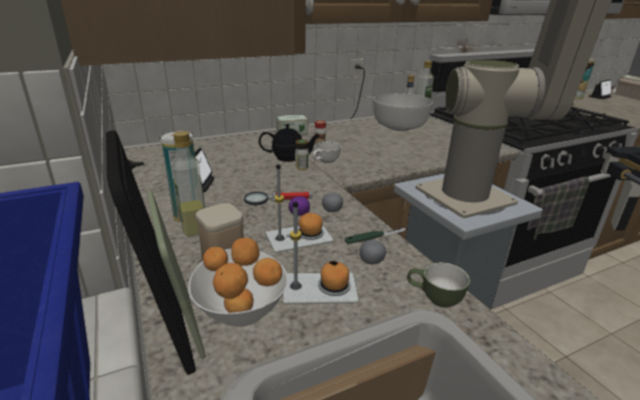

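Top view: the mandarin at (248,190) shows a dark spot, the one at (311,204) doesn't. The grey balls at (263,231) and (342,239) and the purple one at (347,210) are look-alikes. The lens ring is at (386,186) with its red handle running to (373,230). In the side view the spotted fruit is at (335,276) with its post to the left and marker at (296,235). The clean fruit is at (311,224) with its marker at (279,198). Next: measure, and make an enlarged crop of the two fruits.

```bash
cat > m.py <<'E'
from h import *
def blobs(p,name,lo,hi,roi,amin=5):
    hsv=cv2.cvtColor(p,cv2.COLOR_RGB2HSV); k=cv2.inRange(hsv,lo,hi); z=np.zeros_like(k); x0,y0,x1,y1=roi; z[y0:y1,x0:x1]=k[y0:y1,x0:x1]
    n,l,s,c=cv2.connectedComponentsWithStats(z); o=[(i,s[i],c[i]) for i in range(1,n) if s[i,4]>=amin]
    for i,s_,c_ in o: print(name,s_,c_.round(1))
    return l,o
E
python3 - <<'E'
from m import *
T=dict(np.load('top.npz')); S=dict(np.load('side.npz'))
p=T['p']; C=cloud(T,T['d'])
Y=((22,120,100),(35,255,255)); O=((8,150,120),(20,255,255)); R=((0,170,100),(4,255,255))
print('base px->',onplane(T,315,385,0))
for nm,r,z in(('Y',(235,150,330,190),.13),):
    for i,s,c in blobs(p,'topY',*Y,r,3)[1]: print(onplane(T,*c,z))
l,o=blobs(p,'topO',*O,(235,170,330,220),40)
for i,s,c in o: print(onplane(T,*c,.045), C[l==i].max(0),C[l==i].min(0))
l,o=blobs(p,'topR',(0,150,80),(6,255,255),(360,190,400,240),20)
for i,s,c in o: print(onplane(T,*c,.018),C[l==i].mean(0)); print(cv2.minAreaRect(np.argwhere(l==i)[:,::-1].astype(np.float32)))
# ring via height-difference-free dark/bright contour
l,o=blobs(p,'darkspot',(0,0,0),(15,255,110),(240,182,258,200),3)
for i,s,c in o: print(onplane(T,*c,.062))
q=S['p']; 
l,o=blobs(q,'sideY',*Y,(265,185,310,245),3); D=cloud(S,S['d'])
for i,s,c in o: print(np.median(D[l==i],0),D[l==i].min(0),D[l==i].max(0))
l,o=blobs(q,'sideO',*O,(295,205,355,295),40)
for i,s,c in o: print(D[l==i].min(0),D[l==i].max(0))
l,o=blobs(q,'sideR',(0,150,80),(6,255,255),(270,180,320,205),10)
for i,s,c in o: print(np.median(D[l==i],0))
a=cv2.resize(p[140:260,225:405],None,fx=4,fy=4,interpolation=cv2.INTER_CUBIC); save('c1.png',a)
a=cv2.resize(q[155:305,240:400],None,fx=4,fy=4,interpolation=cv2.INTER_CUBIC); save('c2.png',a)
E
```

```text
base px-> [-0.03239432  0.0045731   0.        ]
topY [250 158   7   7  30] [253.1 161.6]
topY [309 170   7   7  32] [312.1 173.2]
[0.64788335 0.19301243 0.13      ]
[0.60998866 0.01027091 0.13      ]
topO [239 183  17  17 213] [246.6 191.1]
topO [302 195  18  17 251] [310.6 203. ]
[0.57202089 0.22439071 0.045     ] [0.59824617 0.2482665  1.66785156] [ 0.2483506  -0.03732365  0.03816948]
[0.53189064 0.01781577 0.045     ] [0.55735865 0.04534309 0.07269493] [ 0.50438499 -0.00945315  0.04026659]
topR [369 201  14  30 188] [375.7 215.6]
[ 0.49432208 -0.19259245  0.018     ] [ 0.49445342 -0.19264554  0.01771451]
((375.6000671386719, 215.70001220703125), (6.008327960968018, 30.04163932800293), 18.434946060180664)
darkspot [247 188   5   5  20] [249.2 190.2]
[0.57124992 0.21333537 0.062     ]
sideY [275 196   8   4  25] [278.4 197.6]
sideY [291 231  10   6  42] [295.6 233.9]
[0.61765259 0.01692094 0.12719798] [0.60973303 0.00812938 0.12407608] [0.6248672  0.02208135 0.12935026]
[0.65147305 0.19910281 0.14164753] [0.55831069 0.00750248 0.01582978] [0.90530621 0.80119901 0.55545673]
sideO [300 214  21  15 256] [310.1 220.8]
sideO [322 263  26  22 421] [334.3 273.1]
[0.51374578 0.00973443 0.04228765] [0.90530621 0.80119901 0.55545673]
[0.55495558 0.20918258 0.03973044] [0.90530621 0.80119901 0.55545673]
sideR [281 192  28   7 100] [293.6 194.5]
[ 0.50170263 -0.1863949   0.01907033]
```

View pics/c1.png

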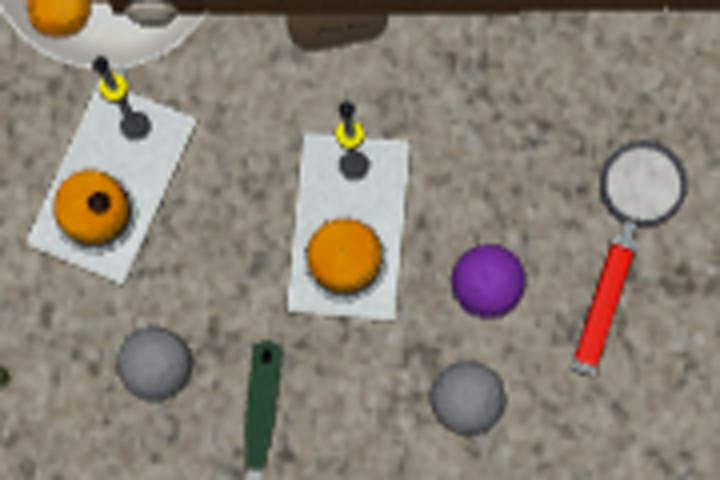

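View pics/c2.png

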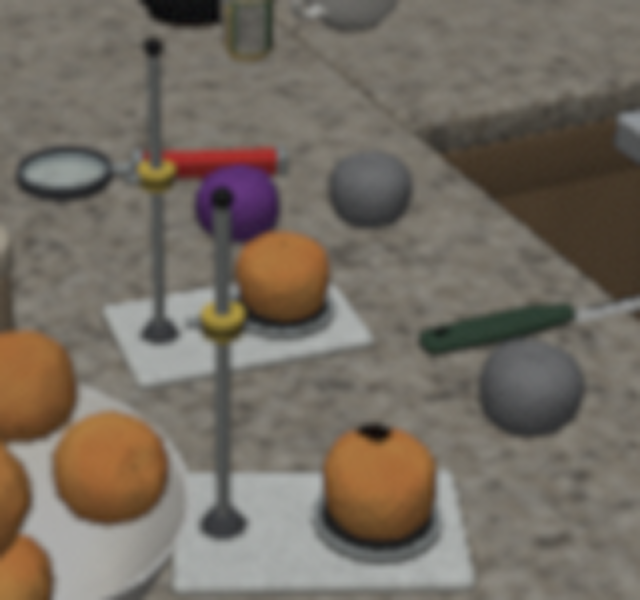

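The enlarged crops confirm it: spotted mandarin at top px (249,190), on the left stand with its post toward the back. The clean one is at (311,203) on the right stand. Next I compute poses, then take wrist views for refinement.

```bash
cat >> h.py <<'E'
from scipy.spatial.transform import Rotation as Ro
def down(yx,s=1): # lens +x direction yx (2-vector); tool closes perpendicular
    x=np.array([yx[0],yx[1],0.])/np.linalg.norm(yx)*s; z=np.array([0,0,-1.]); return Ro.from_matrix(np.c_[x,np.cross(z,x),z]).as_quat()
def tri(views):
    A=np.zeros((3,3));b=np.zeros(3)
    for m,u,v in views:
        c=-np.array(m['R']).T@m['t']; r=onplane(m,u,v,0)-c; r/=np.linalg.norm(r); P=np.eye(3)-np.outer(r,r); A+=P;b+=P@c
    X=np.linalg.solve(A,b); return X
E
python3 - <<'E'
from h import *
T=dict(np.load('top.npz')); S=dict(np.load('side.npz'))
print('markers',tri([(T,253.1,161.6),(S,295.6,234.2)]),tri([(T,312.1,173.2),(S,278.8,198)]))
f=lambda x,y:(225+(x-1.5)/4,140+(y-1.5)/4)
print('post base spotted',onplane(T,*f(135,125),.015),'clean',onplane(T,*f(354,165),.015))
for c in((100,85),(195,120),(122,283),(28,243)): print('plate',onplane(T,*f(*c),.01))
ring=onplane(T,*f(643,184),.012)[:2]; red=onplane(T,375.7,215.6,.018)[:2]
print(ring,red,np.linalg.norm(ring-red)); d=(ring-red)/np.linalg.norm(ring-red); g=red+.033*d; print('grasp',g,'d',d)
C=cloud(T,T['d']); print('cupboard z', C[100:145:15,260:420:40,2].round(2), C[100:145:15,260:420:40,0].round(2))
q0=bot.read_state()['joint_positions']
dd=np.array([.03,0])  # placeholder
spot=np.array([.571,.2135]);sd=np.array([.90,-.42])
for s in(1,-1):
    print(s,bot.inverse_kinematics([*g,.25],down(d,s)),bot.inverse_kinematics([*(spot-.075*sd/np.linalg.norm(sd)),.2],down(sd,s)))
E
```

```text
markers [0.64719772 0.19167281 0.13566086] [0.61305374 0.01014174 0.12189089]
post base spotted [0.64600816 0.19192389 0.015     ] clean [0.61123176 0.0105022  0.015     ]
plate [0.68161285 0.22253974 0.01      ]
plate [0.65121952 0.14278343 0.01      ]
plate [0.51438675 0.20059678 0.01      ]
plate [0.54801035 0.27873945 0.01      ]
[ 0.59473929 -0.22718912] [ 0.49432504 -0.19272349] 0.10616450162835768
grasp [ 0.52553764 -0.20343673] d [ 0.9458364  -0.32464367]
cupboard z [[0.75 0.72 0.72 0.72]
 [0.67 0.63 0.64 0.63]
 [0.57 0.53 0.53 0.53]] [[0.61 0.62 0.62 0.62]
 [0.61 0.62 0.62 0.62]
 [0.61 0.62 0.62 0.62]]
1 [-4.60318141e-01  1.49307532e-02  1.50845187e+00 -4.44089210e-16
  1.61821003e+00  1.44111315e+00] [ 3.61957102e-01  1.90355814e-02  1.59465934e+00 -4.44089210e-16
  1.52789773e+00  2.36938059e+00]
-1 [-4.60318141e-01  1.49307532e-02  1.50845187e+00 -4.44089210e-16
  1.61821003e+00 -1.70047950e+00] [ 3.61957102e-01  1.90355814e-02  1.59465934e+00 -4.44089210e-16
  1.52789773e+00 -7.72212065e-01]
```

Run:
```python
from h import *
sd=np.array([.921,-.389]); d=np.array([.9458,-.3246])
st=bot.read_state(); bot.move_straight([.229,.554,.32],rate=.25)
bot.move_ptp([.44,.27,.27],down(sd,-1))
p,dp,m=grab('wrist'); save('w1.png',p); np.savez('w1.npz',p=p,d=dp,**m); c=-np.array(m['R']).T@m['t']; print('cam',c)
bot.move_ptp([.5255,-.2034,.27],down(d,-1))
p,dp,m=grab('wrist'); save('w2.png',p); np.savez('w2.npz',p=p,d=dp,**m); c=-np.array(m['R']).T@m['t']; print('cam',c, bot.read_state()['time_s'])
a=np.hstack([cv2.imread('pics/w1.png'),cv2.imread('pics/w2.png')]); cv2.imwrite('pics/w12.png',cv2.resize(a,(800,250),interpolation=cv2.INTER_AREA))
```

```text
cam [0.37533055 0.29741376 0.46029703]
cam [ 0.45973879 -0.1802217   0.46040544] 3.9417
```

View pics/w12.png

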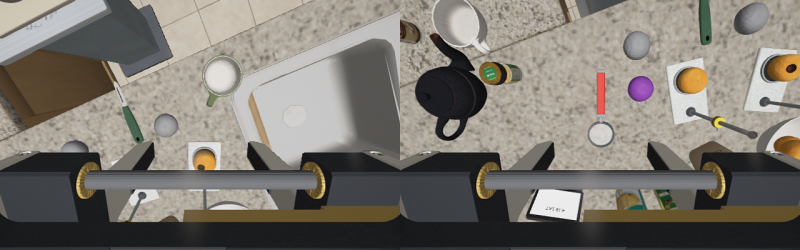

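Wrist view w2 shows the lens clearly, ring near (320,216) and handle above it. w1's marker is hidden by the gripper, so I'll take another look on the way over. Now I refine the lens pose from w2 and grasp.

Run:
```python
from m import *
W=dict(np.load('w2.npz')); p=W['p']
l,o=blobs(p,'red',(0,150,80),(6,255,255),(280,100,360,190),100)
i,s,c=max(o,key=lambda t:t[1][4]); red=onplane(W,*c,.017)[:2]
rect=cv2.minAreaRect(np.argwhere(l==i)[:,::-1].astype(np.float32)); print(rect)
B=np.array([onplane(W,*q,.017)[:2] for q in cv2.boxPoints(rect)]); print('sides',np.linalg.norm(B-np.roll(B,1,0),axis=1))
g=cv2.GaussianBlur(cv2.cvtColor(p,cv2.COLOR_RGB2GRAY)[180:250,280:360],(3,3),0)
h=cv2.HoughCircles(g,cv2.HOUGH_GRADIENT,1,50,param1=120,param2=15,minRadius=12,maxRadius=30); u,v,r=h[0][0]; print(h)
ring=onplane(W,u+280,v+180,.010)[:2]; d=ring-red; n=np.linalg.norm(d); d/=n
g=red+.033*d; print('ring',ring,'red',red,n,'d',d,'grasp',g)
np.savez('lens.npz',g=g,d=d)
if .095<n<.12:
    q=down(d,-1); bot.grip(.05,30)
    bot.move_ptp([*g,.1],q); print(bot.move_straight([*g,.003],rate=.08,until_force=8), bot.read_state()['tool_pos'])
    bot.grip(0,35); s=bot.read_state(); print(s['opening'],s['grip_force'])
    bot.move_straight([*g,.12],rate=.1); s=bot.read_state(); print(s['opening'],s['grip_force'],s['ft_force'],s['time_s'])
```

```text
red [315 117  13  65 762] [321.3 148.3]
((321.0, 149.0), (64.0, 12.0), 90.0)
sides [0.09748277 0.01797469 0.09748544 0.0190052 ]
[[[41.5 34.5 17.4]]]
ring [ 0.59665059 -0.22551785] red [ 0.49334956 -0.19058381] 0.1090481003967839 d [ 0.94729776 -0.32035443] grasp [ 0.52461039 -0.2011555 ]
False [ 0.52517845 -0.20143213  0.00373117]
0.0008326834335467973 0.0
0.00047493453196733844 0.0 [ 0.67593189  0.32062075 -0.15342386] 9.1167
```

The gripper closed on nothing, so I need to look.

Run:
```python
from h import *
bot.grip(.05); p,dp,m=grab('wrist'); np.savez('w3.npz',p=p,d=dp,**m); save('w3.png',p)
q,_,_=grab('side'); a=np.hstack([p,q]); save('w3s.png',cv2.resize(a,(800,250),interpolation=cv2.INTER_AREA))
t,dt,mt=grab('top'); np.savez('t3.npz',p=t,d=dt,**mt); save('t3.png',t)
print(bot.read_state()['tcp_rot'])
```

```text
[1.62336831e-01 9.86735401e-01 4.53978722e-06 3.56163045e-05]
```

View pics/w3s.png

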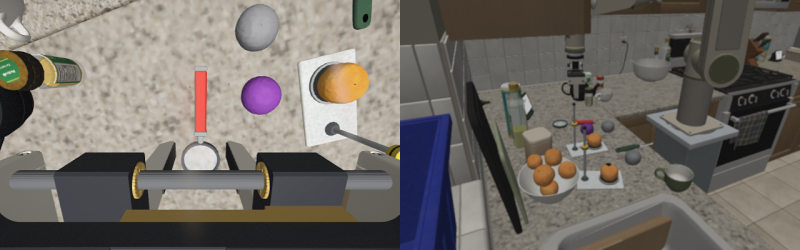

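Run:
```python
from m import *
W=dict(np.load('w3.npz')); L=np.load('lens.npz'); K,R,t=W['mtx'],W['R'],W['t']
pr=lambda X:(lambda c:(K@c/c[2])[:2])(R@np.array(X)+t)
print('tcp',pr([*L['g'],.12]),'grasp pt on table',pr([*L['g'],.01]),pr([*L['g'],.018]))
l,o=blobs(W['p'],'red',(0,150,80),(6,255,255),(280,80,360,250),100)
i,s,c=max(o,key=lambda t:t[1][4]); red=onplane(W,*c,.017)[:2]
print('red',red)
C=cloud(W,W['d']); print('depth: handle',np.median(C[l==i],0),'table',np.median(C[150:200,250:290].reshape(-1,3),0),'ball top',C[150:155,415:420].mean((0,1)))
ys=np.where(l==i)[0]; print(onplane(W,c[0],ys.min(),.017),onplane(W,c[0],ys.max(),.017))
# fingers in the picture at depth
print('cam',-R.T@t,'fwd',R[2])
```

```text
tcp [321.25204774 226.30920334] grasp pt on table [321.06366584 191.2081764 ] [321.07286426 192.92210949]
red [ 312  114   19   97 1757] [320.8 161. ]
red [ 0.49270382 -0.19066628]
depth: handle [ 0.49173927 -0.1907003   0.01767778] table [ 4.90509954e-01 -2.49564247e-01 -1.20355087e-04] ball top [ 0.50925362 -0.10400171  0.04939853]
[ 0.44879082 -0.17580444  0.017     ] [ 0.54262798 -0.20756253  0.017     ]
cam [ 0.45846763 -0.17917248  0.31034938] fwd [ 0.23756307 -0.08015442 -0.96805943]
```

View pics/w3.png

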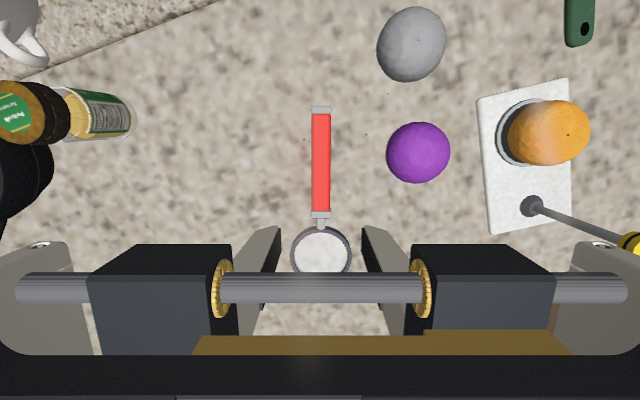

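The projected TCP (321,226) sits between the fingertips, and the handle hasn't moved (within 1 mm), so the aim was right. I'll retry in stages, checking before lifting.

Run:
```python
from h import *
L=np.load('lens.npz'); g=L['g']; P=lambda s:print(s['tool_pos'].round(4),round(s['opening'],4),round(s['grip_force'],2),s['ft_force'].round(2),round(s['time_s'],2))
bot.move_straight([*g,.002],rate=.12,until_force=10); P(bot.read_state())
p1,d,m=grab('wrist')
for o in(.03,.02,.012):
    bot.grip(o,35); P(bot.read_state())
p2,d,m=grab('wrist')
a=np.hstack([p[90:340,170:470] for p in(p1,p2)]); save('w4.png',a)
```

```text
[ 0.5254 -0.2016  0.003 ] 0.0501 0.0 [ 0.96 -1.02 -0.33] 11.34
[ 0.5246 -0.2011  0.002 ] 0.0299 0.0 [-0.11 -0.9   0.07] 11.96
[ 0.5246 -0.2012  0.002 ] 0.0203 0.0 [-0.21 -0.45  0.01] 12.39
[ 0.5246 -0.2012  0.002 ] 0.0122 0.0 [ 0.3  -0.2   0.58] 12.8
```

View pics/w4.png

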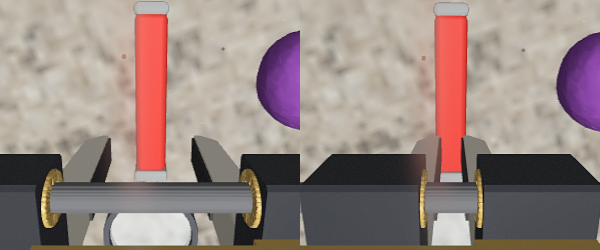

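Right half: at 12 mm commanded opening the tips (rows ~227 in the full frame) cover the handle's edges with no force, so the pads look to be above the handle. I'll check fingertip heights in depth.

Run:
```python
from h import *
p,d,m=grab('wrist'); C=cloud(m,d); np.set_printoptions(precision=4,suppress=True,linewidth=160)
T=np.array(bot.read_state()['tool_pos']); print(T)
for r in(180,215,222,226,230,234,240,248,256): print(r,'z',C[r,290:362:4,2].round(3))
print('xy', C[230,[306,316,321,326,340]])
```

```text
[ 0.5246 -0.2012  0.002 ]
180 z [-0.001 -0.    -0.    -0.001  0.016  0.018  0.017  0.018  0.018  0.018  0.019  0.017 -0.001 -0.001  0.    -0.001 -0.001  0.001]
215 z [-0.     0.     0.     0.001  0.017  0.018  0.018  0.017  0.017  0.017  0.018  0.017 -0.001  0.     0.     0.     0.    -0.   ]
222 z [-0.    -0.    -0.001 -0.001  0.016  0.017  0.018  0.019  0.017  0.018  0.017  0.017 -0.    -0.001 -0.    -0.001  0.001 -0.   ]
226 z [-0.     0.     0.     0.028  0.028  0.018  0.018  0.018  0.016  0.018  0.017  0.028  0.028 -0.     0.    -0.001  0.     0.001]
230 z [ 0.035  0.035  0.035  0.035  0.033  0.031  0.019  0.017  0.018  0.018  0.018  0.034  0.034  0.034  0.035  0.034 -0.001 -0.   ]
234 z [ 0.041  0.04   0.041  0.04   0.041  0.036  0.018  0.017  0.018  0.018  0.016  0.041  0.04   0.042  0.041  0.041  0.042 -0.   ]
240 z [0.049 0.05  0.05  0.049 0.05  0.041 0.018 0.018 0.017 0.018 0.018 0.046 0.051 0.051 0.05  0.048 0.048 0.05 ]
248 z [0.119 0.119 0.06  0.06  0.056 0.041 0.018 0.018 0.017 0.018 0.019 0.057 0.059 0.061 0.115 0.119 0.119 0.118]
256 z [0.123 0.118 0.069 0.068 0.066 0.043 0.018 0.017 0.018 0.018 0.017 0.066 0.069 0.07  0.116 0.124 0.124 0.124]
xy [[ 0.513  -0.2068  0.0334]
 [ 0.5201 -0.2033  0.0187]
 [ 0.5215 -0.2003  0.0177]
 [ 0.5226 -0.1972  0.0175]
 [ 0.5185 -0.1876  0.0359]]
```

The depth image puts the fingertips about 25 mm above the reported TCP, since the near edge is at z≈0.027 with TCP z=0.002. So the fingers closed over the top of the handle. I'll open and descend under a force guard to true tip height ~5 mm.

Run:
```python
from h import *
print(bot.hold_point_z)
L=np.load('lens.npz'); g=L['g']; P=lambda s:print(s['tool_pos'].round(4),round(s['opening'],4),round(s['grip_force'],2),s['ft_force'].round(2),round(s['time_s'],2))
bot.grip(.05,35)
print(bot.move_straight([*g,-.018],rate=.04,until_force=6)); P(bot.read_state())
p,d,m=grab('wrist'); C=cloud(m,d)
for r in(226,230): print(C[r,264:380:6,2].round(3))
bot.grip(0.0,35); s=bot.read_state(); P(s)
if s['opening']>.012:
    bot.move_straight([*g,.05],rate=.1); P(bot.read_state())
```

```text
0.0188
False
[ 0.5245 -0.2011 -0.0182] 0.0499 0.0 [ 0.53  0.52 -0.77] 14.34
[-0.     0.008  0.008 -0.001  0.001  0.     0.     0.017  0.017  0.018
  0.017  0.019  0.015  0.     0.     0.001  0.     0.007  0.007  0.   ]
[ 0.014  0.172  0.012  0.    -0.001 -0.     0.     0.016  0.018  0.018
  0.018  0.019  0.015 -0.     0.    -0.001 -0.     0.014  0.015  0.014]
[ 0.5247 -0.2012 -0.0179] 0.0195 35.0 [-0.03  0.34  1.32] 14.98
[ 0.5241 -0.201   0.0494] 0.0198 35.0 [-0.38 -0.76 -0.59] 15.82
```

The lens is gripped, with opening 19.5 mm and 35 N, and it lifted. Now I lift clear of the posts and look at the spotted stand's marker and spot on the way.

Run:
```python
from m import *
L=np.load('lens.npz'); g=L['g']; d=L['d']
bot.move_straight([*g,.25],rate=.2)
bot.move_straight([.50,.0,.25],rate=.2)
bot.wait(.2); p,dp,m=grab('wrist'); np.savez('w5.npz',p=p,d=dp,**m); save('w5.png',p); s=bot.read_state(); print(s['opening'],s['grip_force'],s['time_s'])
C=cloud(m,dp); l,o=blobs(p,'Y',(22,120,100),(35,255,255),(330,0,640,250),8)
S=dict(np.load('side.npz'));T=dict(np.load('top.npz'))
for i,st,c in o: print(np.median(C[l==i],0),tri([(m,*c),(S,295.6,234.2)]),tri([(m,*c),(T,253.1,161.6)]))
h=np.array([np.array(m['mtx'])@(np.array(m['R'])@X+m['t']) for X in([.647,.1915,.136],[.571,.2135,.062])]); print('expect',h[:,:2]/h[:,2:])
l,o=blobs(p,'O',(8,150,120),(20,255,255),(330,0,640,250),60)
```

```text
0.01928362637189762 34.99874532222748 18.3833
Y [509 245  11   5  16] [513.2 246.9]
Y [515 247  12   3  23] [520.8 248.4]
[0.63848907 0.18984148 0.12968829] [0.6422385  0.18862719 0.13126393] [0.64955338 0.19671102 0.11647025]
[0.63844087 0.19504174 0.13747505] [0.64457065 0.19447213 0.13520986] [0.64437375 0.19500514 0.13303127]
expect [[518.13632877 255.13595316]
 [488.73503    176.84467837]]
O [ 465  154   47   41 1368] [488.3 172.9]
O [338 172  24  41 801] [348.2 192.5]
```

View pics/w5.png

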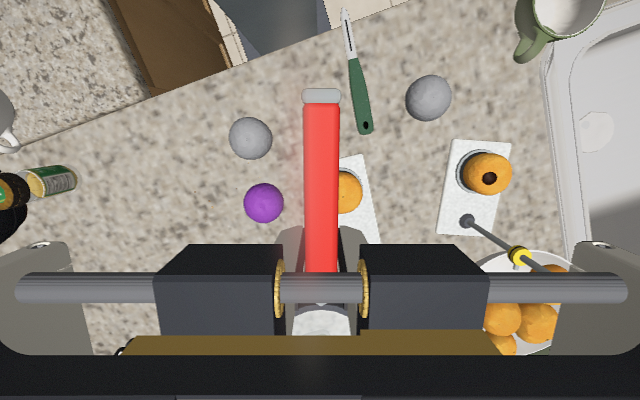

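w5 shows the lens level in the fingers, the spot at (489,178) and the spotted stand's marker fully visible at (520,257). My ROI cut it off, so I redo the measurement from the saved frame.

Run:
```python
from m import *
m=dict(np.load('w5.npz')); p=m['p']; S=dict(np.load('side.npz'));T=dict(np.load('top.npz')); C=cloud(m,m['d'])
roi=(500,240,540,272); hsv=cv2.cvtColor(p,cv2.COLOR_RGB2HSV)
k=np.zeros(p.shape[:2],np.uint8); k[240:272,500:540]=cv2.inRange(hsv,(22,120,100),(35,255,255))[240:272,500:540]
v,u=np.where(k>0); (cu,cv_),wh,a=cv2.minAreaRect(np.c_[u,v].astype(np.float32)); print('Y',cu,cv_,wh)
print('tri w/side',tri([(m,cu,cv_),(S,295.6,234.2)]),'w/top',tri([(m,cu,cv_),(T,253.1,161.6)]),'3',tri([(m,cu,cv_),(S,295.6,234.2),(T,253.1,161.6)]))
print('depth pct z',np.percentile(C[k>0][:,2],[5,25,50,75,95]).round(4))
l,o=blobs(p,'spot',(0,0,0),(179,255,90),(478,166,502,190),10)
for i,s,c in o: print('spot',onplane(m,*c,.061),np.median(C[l==i],0))
l,o=blobs(T['p'],'spotT',(0,0,0),(15,255,110),(240,182,258,200),3)
# lens handle direction in hand
l,o=blobs(p,'red',(0,150,80),(6,255,255),(290,90,350,280),100); i=o[0][0]
Q=C[l==i]; Q=Q[Q[:,2]>.2]; c=Q.mean(0); w=np.linalg.svd(Q-c,full_matrices=False)[2]; print('handle axis',w[0],'normal',w[2],'mean',c)
```

```text
Y 519.0000610351562 254.50003051757812 (21.920310974121094, 19.091880798339844)
tri w/side [0.64745572 0.19228172 0.13593066] w/top [0.64599277 0.19197728 0.13689567] 3 [0.64702665 0.19208561 0.13584857]
depth pct z [0.1296 0.1384 0.1394 0.14   0.1409]
spot [482 172  15  13 143] [489.  177.9]
spot [0.57291671 0.21405533 0.061     ] [0.57241635 0.21359908 0.0620106 ]
spotT [247 188   5   5  20] [249.2 190.2]
red [ 304  103   36  169 5613] [321.4 186.1]
handle axis [ 0.9443709  -0.32814908 -0.02194952] normal [0.3287187  0.94390162 0.03152378] mean [0.46639984 0.01063819 0.2858232 ]
```

Run:
```python
from m import *
sd=np.array([.921,-.389]); sd/=np.linalg.norm(sd); spot=np.array([.572,.2137]); t=spot-.076*sd; q=down(sd,-1)
bot.move_straight([*t,.25],ori=q,rate=.15)
bot.move_straight([*t,.1125],rate=.06); bot.wait(.5)
s=bot.read_state(); print(s['tool_pos'],s['opening'],s['grip_force'],s['time_s'])
p,d,m=grab('top'); np.savez('t6.npz',p=p,d=d,**m); z,dz,mz=grab('side'); w,dw,mw=grab('wrist')
C=cloud(mw,dw); l,o=blobs(w,'red',(0,150,80),(6,255,255),(290,90,350,280),100); Q=C[l==o[0][0]]; Q=Q[Q[:,2]>.1]; c=Q.mean(0); a=np.linalg.svd(Q-c,full_matrices=False)[2]; print('axis',a[0],c)
a=np.hstack([cv2.resize(p[145:235,205:295],(400,400),interpolation=cv2.INTER_CUBIC),cv2.resize(z[190:310,260:380],(400,400),interpolation=cv2.INTER_CUBIC)]); save('f.png',a)
```

```text
[0.50199827 0.24326116 0.11252187] 0.01975069107379766 34.99860405921936 23.1
red [ 304  103   36  169 5638] [321.3 186.2]
axis [ 0.91772416 -0.39545527 -0.03738313] [0.46922134 0.2570163  0.14867112]
```

View pics/f.png

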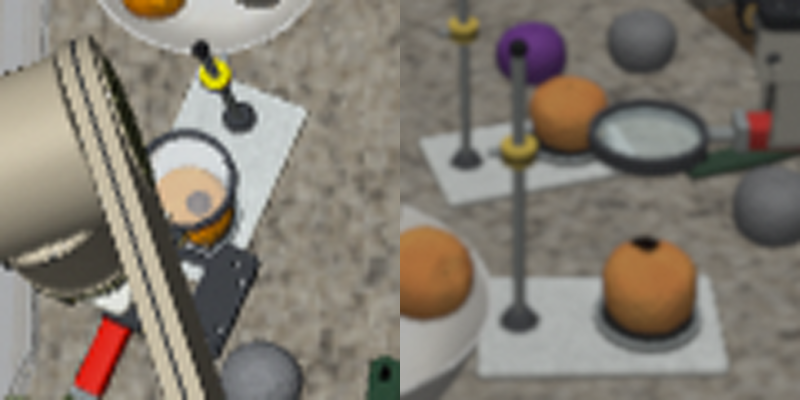

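The top crop shows the ring around (188,178) with the spot seen through the glass. The side crop shows the ring centred at (650,137), about level with the marker at (519,150), with the fruit clear below. I'll check this by triangulation.

Run:
```python
from h import *
T=dict(np.load('t6.npz')); S=dict(np.load('side.npz'))
s=(260+(250+.5)/3.3333-.5,190+(136.7+.5)/3.3333-.5)
for m,n in((T,'top'),(S,'side')):
    for z in(.125,.135,.145):
        c=np.array(m['mtx'])@(np.array(m['R'])@[.572,.2137,z]+m['t']); print(n,z,c[:2]/c[2])
print('side px',s,'tri',tri([(S,*s),(T,205+188.5/4.444-.5,145+178.5/4.444-.5)]))
# height of ring from side ray at known stand-off: x=.572
for z in(.125,.13,.135,.14): print(z,onplane(S,*s,z))
```

```text
top 0.125 [246.04231802 185.98725451]
top 0.135 [245.52785685 185.31778089]
top 0.145 [245.00690625 184.6398625 ]
side 0.125 [335.36163556 236.16005392]
side 0.135 [335.57476789 231.8609584 ]
side 0.145 [335.79031931 227.51306708]
side px (334.6507515075151, 230.66041160411604) tri [0.57303879 0.20980518 0.13598012]
0.125 [0.56363892 0.19493648 0.125     ]
0.13 [0.56760758 0.20197857 0.13      ]
0.135 [0.57157624 0.20902065 0.135     ]
0.14 [0.5755449  0.21606273 0.14      ]
```

Measured lens centre is (0.573, 0.210, 0.136), against the spot at (0.572, 0.214) and marker height ~0.135. Tilt is about 0.04 rad, so everything is inside tolerance and I'm handing in.

```bash
python3 -c "
from h import *
s=bot.read_state(); print(s['grip_force'],s['time_s']); print(bot.close_job())"
```

```text
34.998798966407776 23.25
the job is handed in; nothing more can be done
None
```

I handed the job in at 23 s with the lens held over the spotted mandarin: by my last camera measurement about 4 mm off the spot, about 1 mm off the marker height and tilted about 2°, with no verdict returned; the first grasp closed above the handle and was redone lower.

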